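# Put an engine's injectors back in cylinder order

## Robot

A 6-joint arm with a two-finger parallel gripper is mounted at the origin on a cart in front of the work surface, level with it; the furniture and walls round the work are solid. World frame = base frame: x ahead of the robot, y to its left, z up, the work surface at z = 0. Lengths are in mm, angles in degrees, forces in N, time in s.
With the tool pointing down it reaches from about 325 to 925 mm from the base axis. Payload 3.1 kg.
Tool frame: the origin (TCP) lies at the very end of the fingers, on their centre line; the grasp point (between the pads) lies grasp_offset behind it (grasp_offset is the distance from the TCP to the grasp point, in mm); z points along the fingers, y is the line along which they close (so a half turn about z gives the same grasp; the last joint's range is limited). The gripper opens to 85 mm and grips with 20 to 120 N. Pads are 22 mm wide; open, the fingers measure 114 mm over their backs; the gripper's body (76 mm by 85 mm) begins 54 mm behind the grasp point. The pads swing forward as they close: fully open they stand 13 mm farther back than shut.
Start: joints at [-69.97, 12.427, 92.441, -0, 75.132, -6.429], TCP at [278.497, -559.534, 231.3] pointing down, gripper open.
Joint ranges: [-157.48, 157.48], [-44.54, 120.13], [17.64, 146.25], [-64.5, 244.5], [7.68, 150.69], [-147.95, 147.95]. Speed limits (degrees/s): [159.86, 159.86, 180, 180, 180, 180].

## Interface

Orientations are given as [roll, pitch, yaw] about the fixed x, y, z axes, in that order (R = Rz(yaw) Ry(pitch) Rx(roll)).
In Python, from station import * gives the robot as it stands. Calls block until the motion is done:
- goto(position, orientation): joint-space move of the TCP to a pose.
- move_l(position, attitude=None, speed=150): straight line of the TCP; attitude=None keeps the orientation; speed is the mean speed in mm/s.
- move_j(angles): joint-space move.
- grip(opening, squeeze=None): finger opening in mm; squeeze is the grip in N (None keeps the last); returns when the fingers have stopped.
- wait(seconds).
- solve_ik(position, orientation): joint angles nearest the present ones, or None.
- get_obs(): the state.
- get_image(name): name is "side" or "top" or "wrist"; returns the picture (384x512x3 uint8, red, green, blue); there is no depth.
- get_calibration(name): a dict with "fx", "fy", "cx", "cy" (pixels), "R" (3x3) and "t" (3): a world point X has camera coordinates R X + t; the wrist camera has in their place "mount" (4x4, takes a point from camera to tool coordinates, whose origin is the TCP and whose axes are the flange's). Camera axes: x right, y down, z forward; pixel columns grow to the right and rows downward; lengths in mm; the calibration is good to about 2 mm. A picture is of the moment at which its call begins: read the wrist's pose just before it. get_calibration takes no time and is no camera call.
A pose or a line that the arm cannot do raises Unreachable and nothing moves.
- sign_off(): hands the job in; it is judged then, once.
Trained networks look in the newest picture that a camera, given by its name, has taken for a name from the list of things; names that differ only in an ending like _2 or _b are one class to them, and where a whole thing is asked for, a point or a joint stands for the part that bears it (a point fixed in the world has none). Each returns a list of dicts, best first, with "score" (0 to 1); they miss things now and then, are a little off and sometimes report something else, mostly with a low value. They report only what shows in the picture. A call takes as long as a camera call.
- spot_in(name, camera): "extent" ([centre column, centre row, width, height] in pixels, round what is visible of it).
- regions_of(name, camera): "region" (384x512 bool, what is visible of it) and "extent" ([centre column, centre row, width, height] in pixels, round what is visible of it).
The state is a dict: "t": time; "joint_pos": joint angles; "qvel": joint speeds; "effort": joint torques, N m; "tcp_pos": TCP position; "ee_rot": TCP orientation; "wrist_force": force on the tool from outside, world axes, zero at the start; "moment": the same for the moment, N m; "grip_width": finger opening in mm; "grip_force": force on a finger pad.
Only numpy, scipy, OpenCV 4.12 (cv2) and the standard library are available. Lean on these libraries where they do the work, as an engineer would, in place of code of your own. Each camera call takes 0.05 s, during which the arm holds its last target. There are 200 camera calls.

## Task

The four injectors of one engine belong in the tray, each on the seat of the same colour as its nozzle cap, but three of them lie on each other's seats and the fourth, the green one, is still on the bench. Use the free seat for the exchange and put all four right, the capped nozzle end in the narrow fork and the pipe stub still pointing up. They are precision parts: lay each one gently, fully home in both notches, and let go.

Things in the scene. Friction and masses are not known exactly. Their poses are not given: they have to be found in the camera images.
- injector_red_mid (a point): injector with a red cap on its nozzle tip: pale rod, body 25 mm thick (a pipe stub on top rises to 48 mm), 0.5 kg. Point: where to grip, on the body's axis, 12.5 mm above its underside, 12 mm from the centre of mass, bare body 30 mm either way. y: along it, away from the cap, towards the black plug; z: up. Cap end at y -108, plug end at y +95 mm; nozzle nut (16 mm thick) at y -37 to -68
- injector_blue_mid (a point): injector with a blue cap on its nozzle tip: pale rod, body 25 mm thick (a pipe stub on top rises to 48 mm), 0.5 kg. Point: where to grip, on the body's axis, 12.5 mm above its underside, 12 mm from the centre of mass, bare body 30 mm either way. y: along it, away from the cap, towards the black plug; z: up. Cap end at y -108, plug end at y +95 mm; nozzle nut (16 mm thick) at y -37 to -68
- injector_yellow_mid (a point): injector with a yellow cap on its nozzle tip: pale rod, body 25 mm thick (a pipe stub on top rises to 48 mm), 0.5 kg. Point: where to grip, on the body's axis, 12.5 mm above its underside, 12 mm from the centre of mass, bare body 30 mm either way. y: along it, away from the cap, towards the black plug; z: up. Cap end at y -108, plug end at y +95 mm; nozzle nut (16 mm thick) at y -37 to -68
- injector_green_mid (a point): injector with a green cap on its nozzle tip: pale rod, body 25 mm thick (a pipe stub on top rises to 48 mm), 0.5 kg. Point: where to grip, on the body's axis, 12.5 mm above its underside, 12 mm from the centre of mass, bare body 30 mm either way. y: along it, away from the cap, towards the black plug; z: up. Cap end at y -108, plug end at y +95 mm; nozzle nut (16 mm thick) at y -37 to -68
- seat_red: red plastic seat fixed on the tray. Origin: its foot, 10 mm above the bench; x along it, away from its fork; z up. Narrow fork at x -50 mm (slot 24 mm, floor z 20, horns to z 40, mouth 35) for the nozzle nut; wide notch at x +48 mm (32 mm, floor z 16, horns to z 31, mouth 42) for the body. Home: injector's point 28.5 mm above this origin, its y along this x. Strip 4 mm high between
- seat_blue: blue plastic seat fixed on the tray. Origin: its foot, 10 mm above the bench; x along it, away from its fork; z up. Narrow fork at x -50 mm (slot 24 mm, floor z 20, horns to z 40, mouth 35) for the nozzle nut; wide notch at x +48 mm (32 mm, floor z 16, horns to z 31, mouth 42) for the body. Home: injector's point 28.5 mm above this origin, its y along this x. Strip 4 mm high between
- seat_yellow: yellow plastic seat fixed on the tray. Origin: its foot, 10 mm above the bench; x along it, away from its fork; z up. Narrow fork at x -50 mm (slot 24 mm, floor z 20, horns to z 40, mouth 35) for the nozzle nut; wide notch at x +48 mm (32 mm, floor z 16, horns to z 31, mouth 42) for the body. Home: injector's point 28.5 mm above this origin, its y along this x. Strip 4 mm high between
- seat_green: green plastic seat fixed on the tray. Origin: its foot, 10 mm above the bench; x along it, away from its fork; z up. Narrow fork at x -50 mm (slot 24 mm, floor z 20, horns to z 40, mouth 35) for the nozzle nut; wide notch at x +48 mm (32 mm, floor z 16, horns to z 31, mouth 42) for the body. Home: injector's point 28.5 mm above this origin, its y along this x. Strip 4 mm high between
- tray: grey sheet-metal tray with a black rubber floor, 225 x 330 mm, rim 16 mm high, fixed. Origin on the bench under the middle of the row of seats, which stand 37.5 and 112.5 mm either side along its y, their x along its x (forks towards -x, the robot). The mouths of fork and notch slope at 60 degrees and guide an injector in; turned end for end the body is too thick for the fork

How it is judged (in metres and radians):
At the end, for the whole second after the job is handed in: Each of the four injectors lies at rest on the seat of its own cap's colour: gripping point within 12 mm along the seat and 6 mm across it, height within 4 mm of home, level to 0.06 rad, in line with the seat to 0.1 rad, cap in the fork, stub up (to 0.3 rad) (x of injector_red_mid in the frame of seat_red between -0.012 and 0.012 m and y of injector_red_mid in the frame of seat_red between -0.006 and 0.006 m and z of injector_red_mid in the frame of seat_red between 0.0245 and 0.0325 m and angle between injector_red_mid's own y axis and vertical between 1.5108 and 1.6308 rad and angle between each of injector_red_mid, injector_blue_mid, injector_yellow_mid, injector_green_mid's own z axis and vertical below 0.3 rad and angle between the y axis of injector_red_mid and the x axis of seat_red, either way round below 0.1 rad and linear speed of each of injector_red, injector_blue, injector_yellow, injector_green below 0.02 m/s and x of injector_blue_mid in the frame of seat_blue between -0.012 and 0.012 m and y of injector_blue_mid in the frame of seat_blue between -0.006 and 0.006 m and z of injector_blue_mid in the frame of seat_blue between 0.0245 and 0.0325 m and angle between injector_blue_mid's own y axis and vertical between 1.5108 and 1.6308 rad and angle between the y axis of injector_blue_mid and the x axis of seat_blue, either way round below 0.1 rad and x of injector_yellow_mid in the frame of seat_yellow between -0.012 and 0.012 m and y of injector_yellow_mid in the frame of seat_yellow between -0.006 and 0.006 m and z of injector_yellow_mid in the frame of seat_yellow between 0.0245 and 0.0325 m and angle between injector_yellow_mid's own y axis and vertical between 1.5108 and 1.6308 rad and angle between the y axis of injector_yellow_mid and the x axis of seat_yellow, either way round below 0.1 rad and x of injector_green_mid in the frame of seat_green between -0.012 and 0.012 m and y of injector_green_mid in the frame of seat_green between -0.006 and 0.006 m and z of injector_green_mid in the frame of seat_green between 0.0245 and 0.0325 m and angle between injector_green_mid's own y axis and vertical between 1.5108 and 1.6308 rad and angle between the y axis of injector_green_mid and the x axis of seat_green, either way round below 0.1 rad); the robot touches nothing.
It fails at once if an injector is dropped: it moves at over 0.7 m/s (a fall of 25 mm) with no finger on it ((linear speed of injector_red above 0.7 m/s and contact force between injector_red and the fingers below 0.1 N) or (linear speed of injector_blue above 0.7 m/s and contact force between injector_blue and the fingers below 0.1 N) or (linear speed of injector_yellow above 0.7 m/s and contact force between injector_yellow and the fingers below 0.1 N) or (linear speed of injector_green above 0.7 m/s and contact force between injector_green and the fingers below 0.1 N)).
It fails at once if an injector is tipped up on end or over, or falls off the bench (angle between any of injector_red_mid, injector_blue_mid, injector_yellow_mid, injector_green_mid's own z axis and vertical above 1 rad or height (world z) of any of injector_red_mid, injector_blue_mid, injector_yellow_mid, injector_green_mid below -0.03 m).
It also fails if it takes over 112 s, if anything falls off the work surface, if the arm or the gripper's body presses on something with over 40 N, if the wrist force passes 120 N, or if a joint passes its speed limit or range.

## Working session

There is one attempt and no reset: what is moved stays moved. The work goes in short steps, each a Python script; the robot and the scene stay as the last script left them, time stands still between calls to the robot, and variables do not carry over. Pictures are saved under pics/ and viewed, at most 14 in all, crops included, and the job is handed in when it is done.

```bash
mkdir -p pics; ls; python3 - <<'E'
from station import *
import cv2,numpy as np
o=get_obs(); print(o)
for c in("top","side"):
    im=get_image(c); cv2.imwrite(f"pics/{c}0.png",im[:,:,::-1]); k=get_calibration(c); print(c,{a:np.round(v,4).tolist() for a,v in k.items()})
    for n in ["injector_red_mid","injector_blue_mid","injector_yellow_mid","injector_green_mid","seat_red","seat_blue","seat_yellow","seat_green","tray"]:
        print(n,[(round(d["score"],2),np.round(d["extent"],1).tolist()) for d in spot_in(n,c)[:3]])
print(get_calibration("wrist"))
try: print(grasp_offset)
except Exception as e: print(e)
E
```

```text
pics
{'t': 0.0, 'joint_pos': array([-6.99703224e+01,  1.24750076e+01,  9.25287247e+01, -1.23181782e-03,
        7.51317885e+01, -6.43023824e+00]), 'qvel': array([-0.03148609,  0.08179072,  0.02965378, -0.0358706 , -0.06750442,
       -0.04975602]), 'effort': array([ 9.92834139e-04, -3.96846807e+01, -3.03850079e+01, -1.23752361e-04,
        9.74935130e-03, -2.30833827e-06]), 'tcp_pos': array([ 278.20002176, -558.76116212,  229.98497177]), 'ee_rot': array([-1.79865198e+02, -1.39950855e-02,  2.64602168e+01]), 'wrist_force': array([-0.22203883, -0.56772481, -0.40559137]), 'moment': array([-0.02946433,  0.0154578 , -0.0054911 ]), 'grip_force': 0.0, 'grip_width': 85.47208010602246}
top {'fx': 352.0609, 'fy': 352.0609, 'cx': 256.6992, 'cy': 191.7781, 'R': [[-0.0043, -1.0, 0.0076], [-0.9832, 0.0028, -0.1823], [0.1823, -0.0083, -0.9832]], 't': [69.012, 558.1455, 817.9861]}
injector_red_mid [(0.57, [382.3, 187.4, 13.8, 79.6])]
injector_blue_mid [(0.62, [322.2, 187.7, 9.4, 79.3])]
injector_yellow_mid [(0.61, [291.9, 185.9, 12.1, 79.9])]
injector_green_mid [(0.68, [156.6, 205.4, 80.5, 9.0]), (0.
[... 868 characters left out ...]
8.3, 36.8, 14.0])]
seat_yellow [(0.8, [273.4, 161.9, 30.6, 15.4])]
seat_green [(0.67, [264.8, 177.1, 42.4, 19.1]), (0.63, [281.4, 147.2, 39.0, 16.8]), (0.16, [287.6, 140.8, 34.6, 9.1])]
tray [(0.63, [275.4, 165.7, 107.1, 74.3])]
{'fx': 290.4984205406218, 'fy': 290.4984205406218, 'cx': 256.6996239856997, 'cy': 194.59654631992413, 'mount': array([[ 8.39318546e-04, -9.51362184e-01, -3.08073516e-01,
         7.96998514e+01],
       [ 9.99999626e-01,  7.34793755e-04,  4.55291461e-04,
        -3.74719263e-01],
       [-2.06776583e-04, -3.08073783e-01,  9.51362445e-01,
        -1.42875344e+02],
       [ 0.00000000e+00,  0.00000000e+00,  0.00000000e+00,
         1.00000000e+00]])}
18.700000000000003
```

View pics/top0.png

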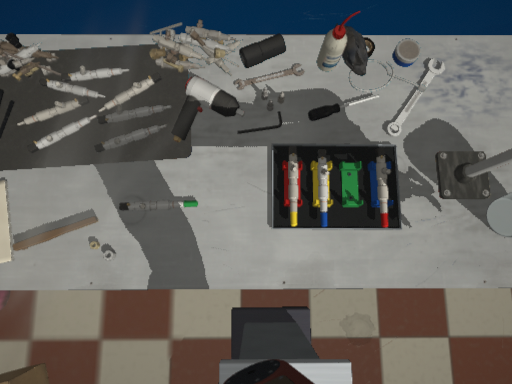

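View pics/side0.png

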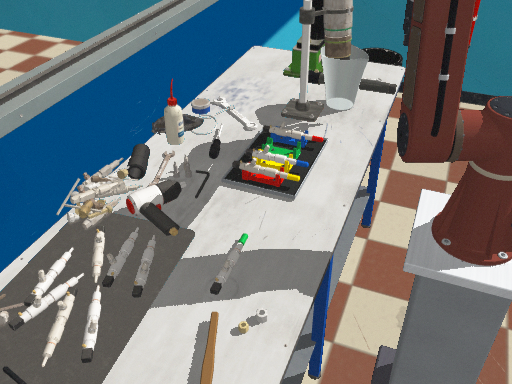

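The top view shows the tray at about (336,186). From left to right, the seats are red (holding the yellow-capped injector), yellow (holding blue), green (free) and blue (holding red). The caps point down, towards the robot. Green lies at (157,205) with its cap on the right, so its +y is roughly world +y. A stand at (463,172) sits close to the start side, so I'll retract first and then look with the wrist camera.

```bash
cat > h.py <<'E'
from station import *
import cv2,numpy as np
from scipy.spatial.transform import Rotation as Ro
def cam(c,o=None):
    k=get_calibration(c)
    if c!="wrist": return k,k["R"].T,-k["R"].T@k["t"]
    Rt=Ro.from_euler("xyz",o["ee_rot"],degrees=True).as_matrix(); M=k["mount"]
    return k,Rt@M[:3,:3],Rt@M[:3,3]+o["tcp_pos"]
def w(K,px,z):
    k,R,C=K; px=np.atleast_2d(px).astype(float)
    d=np.c_[(px[:,0]-k["cx"])/k["fx"],(px[:,1]-k["cy"])/k["fy"],np.ones(len(px))]@R.T
    return (C+d*((z-C[2])/d[:,2])[:,None])[:,:2]
def rect(K,n,c,z):
    r=regions_of(n,c)
    out=[]
    for d in r[:2]:
        v,u=np.nonzero(d["region"]); P=w(K,np.c_[u,v],z).astype(np.float32)
        (ctr,s,a)=cv2.minAreaRect(P); b=P-P.mean(0); e=np.linalg.svd(b,full_matrices=False)[2][0]
        t=b@e; out.append((round(d["score"],2),np.round(ctr,1),np.round(sorted(s),1),"axis",np.round(np.degrees(np.arctan2(e[1],e[0])),1),"ext",np.round(d["extent"],0)))
    return out
C4=["red","blue","yellow","green"]
def shot(name):
    o=get_obs(); im=get_image("wrist"); cv2.imwrite(f"pics/{name}.png",im[:,:,::-1]); return cam("wrist",o),im
E
python3 - <<'E'
from h import *
K=cam("top")
print("pole",w(K,[463,172],0),"tray",w(K,[336,186],16))
for n in C4: print(n,rect(K,"injector_%s_mid"%n,"top",12.5 if n=="green" else 38.5)[:1], rect(K,"seat_"+n,"top",30)[:1])
move_l([170,-400,300],speed=250)
goto([600,-131,230],[180,0,0])
K,im=shot("w1")
for n in C4: print(n,rect(K,"injector_%s_mid"%n,"wrist",38.5),"\n   seat", rect(K,"seat_"+n,"wrist",30)[:1])
print(get_obs()["t"],get_obs()["tcp_pos"])
E
```

```text
pole [[ 619.69757474 -481.49934706]] tray [[ 579.47121201 -138.10314743]]
red [(0.78, array([ 574.2, -248.9]), array([ 30.5, 200.6]), 'axis', np.float32(179.1), 'ext', array([382., 189.,  10.,  79.]))] []
blue [(0.9, array([ 574.4, -100.1]), array([ 30.5, 195.2]), 'axis', np.float32(178.9), 'ext', array([324., 188.,  11.,  75.]))] [(0.85, array([ 582.2, -246.3]), array([ 55.1, 114.7]), 'axis', np.float32(179.1), 'ext', array([379., 184.,  22.,  46.]))]
yellow [(0.71, array([580. , -23.3]), array([ 22.6, 205.6]), 'axis', np.float32(179.2), 'ext', array([292., 185.,   6.,  81.]))] [(0.6, array([582.7, -96.5]), array([ 49.2, 114.9]), 'axis', np.float32(178.8), 'ext', array([321., 184.,  20.,  46.]))]
green [(0.84, array([533.8, 319. ]), array([ 27. , 198.9]), 'axis', np.float32(92.8), 'ext', array([157., 205.,  79.,  11.]))] [(0.95, array([ 582.4, -173.1]), array([ 52.2, 114.4]), 'axis', np.float32(177.1), 'ext', array([352., 184.,  17.,  40.]))]
red [(0.76, array([ 578. , -254.4]), array([ 38.6, 193.3]), 'axis', np.float32(179.0), 'ext', array([358., 183.,  39., 159.]))] 
   seat [(0.6
[... 251 characters left out ...]
t [(0.67, array([ 580.5, -248.1]), array([ 58.8, 123.5]), 'axis', np.float32(179.2), 'ext', array([356., 183.,  52., 102.]))]
yellow [(0.73, array([ 583. , -245.9]), array([ 57.8, 120.5]), 'axis', np.float32(-179.6), 'ext', array([357., 184.,  53., 101.])), (0.6, array([576.4, -21.7]), array([ 30.5, 205.1]), 'axis', np.float32(179.8), 'ext', array([164., 184.,  34., 162.]))] 
   seat [(0.85, array([581.8, -99.8]), array([ 52.1, 123.2]), 'axis', np.float32(178.0), 'ext', array([232., 183.,  47.,  96.]))]
green [] 
   seat [(0.77, array([ 581.1, -173.6]), array([ 53.2, 124.7]), 'axis', np.float32(180.0), 'ext', array([295., 183.,  46., 102.]))]
4.675 [ 599.90836983 -131.28460569  230.17350105]
```

View pics/w1.png

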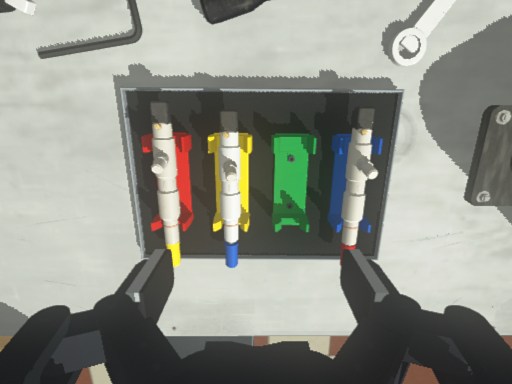

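The wrist view agrees. The seats sit at about columns 169 (red), 232 (yellow), 295 (green, free) and 356 (blue), all at row 183. Their measured spacing is 74.6 mm against the stated 75, so the measurement holds. The row centre is about (581.5, -136.2). I'll move the red injector to the free seat first, then check.

```bash
cat >> h.py <<'E'
YAW=-0.5
SX={n:np.array([581.5-np.sin(np.radians(YAW))*d, -136.2+d]) for n,d in dict(red=112.5,yellow=37.5,green=-37.5,blue=-112.5).items()}
O=[180,0,YAW]; ZP=18.5; UP=100
def st(m):
    o=get_obs(); print(m,round(o["t"],1),np.round(o["tcp_pos"],1),"w",round(o["grip_width"],1),"F",round(float(o["grip_force"]),1),np.round(o["wrist_force"],1),flush=True); return o
def pick(p,ori=O,z=ZP):
    grip(56,70)
    goto([*p,UP],ori); move_l([*p,z+25],speed=150); move_l([*p,z],speed=60)
    grip(15,70); o=st("gripped"); assert 20<o["grip_width"]<32
    move_l([*p,z+25],speed=50); move_l([*p,UP],speed=130); st("lifted")
def place(p,z=ZP+.4):
    move_l([*p,UP],O,speed=120); move_l([*p,z+24],speed=130); move_l([*p,z],speed=35); st("down")
    grip(56,70); st("released"); move_l([*p,z+30],speed=80); move_l([*p,UP],speed=200)
E
python3 - <<'E'
from h import *
pick(SX["blue"]); place(SX["green"])
goto([600,-131,230],O)
K,im=shot("w2"); st("end")
E
```

```text
gripped 7.3 [ 581.  -249.1   19.2] w 23.8 F 69.3 [-0.2 -0.6  1.9]
lifted 8.5 [ 580.3 -248.6   99.9] w 23.1 F 68.8 [ 0.  -0.3 -5.5]
down 10.7 [ 581.2 -173.7   19.2] w 23.6 F 69.4 [-3.   0.   0.6]
released 11.2 [ 581.7 -173.9   19.2] w 55.9 F 0.0 [0.4 0.1 0.1]
end 12.7 [ 598.5 -130.6  227.5] w 56.1 F 0.0 [ 0.  -0.3 -0.5]
```

View pics/w2.png

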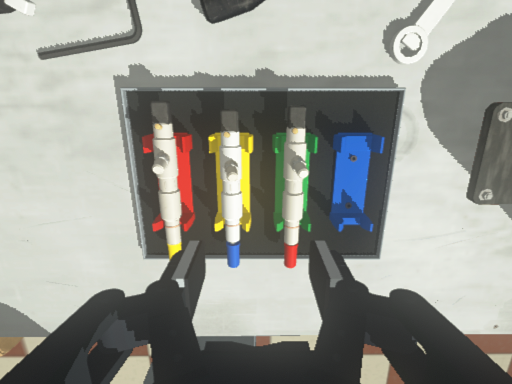

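The red injector now lies in the green seat, at about (295,185), level and centred. The blue seat, at (356,183), is free. I'll continue the cycle, then view green from above.

```bash
python3 - <<'E'
from h import *
pick(SX["yellow"]); place(SX["blue"])
pick(SX["red"]); place(SX["yellow"])
pick(SX["green"]); place(SX["red"])
goto([600,-131,230],O)
K,im=shot("w3"); st("end")
goto([534,290,230],[180,0,90])
K,im=shot("w4"); st("green view")
print(rect(K,"injector_green_mid","wrist",12.5))
E
```

```text
gripped 15.0 [582.4 -98.9  19.2] w 23.1 F 69.4 [-0.3 -0.1  1.8]
lifted 16.3 [581.5 -98.6  99.7] w 23.6 F 68.8 [ 0.2 -0.4 -5. ]
down 19.1 [ 580.7 -248.8   19.2] w 23.4 F 69.4 [-2.7  0.7 -0.2]
released 19.5 [ 581.1 -249.    19.4] w 55.5 F 0.0 [-0.   1.1 -0.1]
gripped 23.0 [583.  -23.8  19.2] w 23.7 F 69.4 [-0.2  0.2  1.7]
lifted 24.3 [582.1 -23.7  99.7] w 23.3 F 68.8 [-0.8  0.9 -6. ]
down 26.5 [581.9 -98.7  19.2] w 23.7 F 69.5 [-2.5 -0.1  0.7]
released 26.9 [582.4 -98.9  19.3] w 56.1 F 0.0 [-1.  -0.5  0.1]
gripped 29.9 [ 581.7 -173.9   19.2] w 23.3 F 69.4 [-0.2  0.2  1.9]
lifted 31.1 [ 580.9 -173.6   99.8] w 23.5 F 68.8 [-0.7  0.2 -4.6]
down 34.0 [582.4 -23.7  19.2] w 23.8 F 69.4 [-2.1  0.2  0.5]
released 34.4 [583.  -23.8  19.2] w 56.0 F 0.0 [ 0.1  0.2 -0.8]
end 36.1 [ 598.  -129.4  226.5] w 55.9 F 0.0 [-0.4  0.6 -0.2]
green view 37.7 [534.5 289.  229.9] w 56.2 F 0.0 [-0.1 -0.6  1.1]
[]
```

View pics/w3.png

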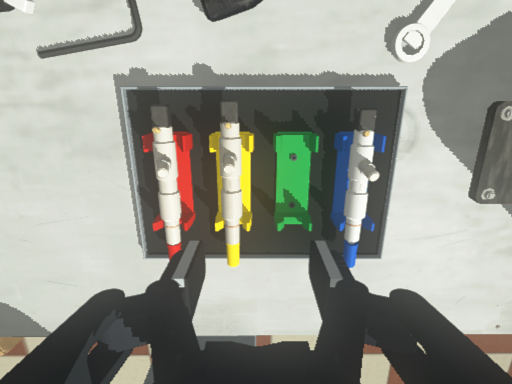

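View pics/w4.png

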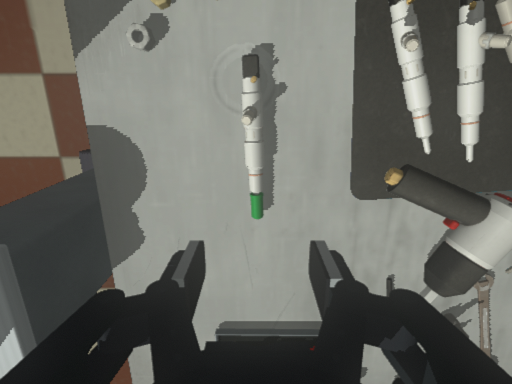

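The picture shows all three placed: red injector on red, yellow on yellow and blue on blue, with the green seat at (293,182) free. The green injector runs from cap tip (258,218) to plug end (251,54). I'll compute its pose and the offsets along the seats.

```bash
python3 - <<'E'
from h import *
K=cam("wrist",dict(tcp_pos=np.array([534.5,289,229.9]),ee_rot=[180,0,90])); print(get_obs()["ee_rot"])
P=w(K,[[258,218],[251,54]],12.5); print(P,np.linalg.norm(P[1]-P[0])); d=(P[1]-P[0])/np.linalg.norm(P[1]-P[0]); print("yaw",np.degrees(np.arctan2(d[1],d[0])),"mid",P[0]+108*d,P[1]-95*d)
im=cv2.imread("pics/w4.png"); print(im[100:200:8,240:265].astype(int).min(2)[:,::2])
K=cam("wrist",dict(tcp_pos=np.array([598,-129.4,226.5]),ee_rot=[180,0,-.5]))
for n,plug,cap in (("red",[161,107],None),("yellow",[230,102],[234,266]),("blue",[367,110],[351,266])):
    print(n,SX[n],"mid from plug",w(K,plug,38.5)-[95,0],"cap",cap and w(K,cap,38.5)+[108,0])
E
```

```text
[1.79993652e+02 1.53736668e-02 8.98877801e+01]
[[536.98484624 218.85352853]
 [528.6538414  418.37486767]] 199.69519376810217
yaw 92.39099387934084 mid [532.47923694 326.75950373] [532.61710884 323.45757466]
[[149 183 203 204 200 192 183 165 142 106  97  94  93]
 [152 177 197 111 101  90  87  88  99 104  99  95  92]
 [156 160 148 130 121  99  88  81  93 127 108  96  91]
 [153 155 167 177 155 157 186 172 155 133 110  98  92]
 [155 156 155 180 205 203 187 161 152 126 101  93  93]
 [155 155 152 184 200 202 193 177 157 119  97  89  92]
 [154 154 172 204 206 206 195 182 166 146 122 103  95]
 [152 153 157 201 205 206 198 184 168 150 127 104  97]
 [151 152 153 192 206 207 201 186 171 151 130 106  97]
 [150 150 152 151 160 204 210 195 171 144 110  94  95]
 [149 150 152 152 152 201 209 200 175 150 116  97  94]
 [147 148 149 150 149 193 207 202 176 153 119  97  94]
 [149 149 149 150 152  99  62  66  61  58  56  62  92]]
red [582.48173524 -23.7       ] mid from plug [[576.63145151 -26.28332675]] cap None
yellow [581.82724508 -98.7       ] mid from plug [[ 581.23033685 -101.69142081]] cap [[580.89632776 -99.51881706]]
blue [ 580.51826476 -248.7       ] mid from plug [[ 571.70535137 -251.32727166]] cap [[ 579.57278135 -251.84446902]]
```

```bash
python3 - <<'E'
from h import *
p=[532.5,325.2]; a=[180,0,92.4]
pick(p,a,3.0)
move_l([*p,150]); 
q=SX["green"]
move_l([540,120,150],[180,0,60],speed=150); move_l([*q,150],O,speed=150); st("over")
place(q,29.2)
goto([600,-131,230],O)
K,im=shot("w5"); st("end")
print(cv2.imwrite("pics/w5b.png",cv2.resize(im[80:280,120:400,::-1],None,fx=2.8,fy=2.8,interpolation=cv2.INTER_CUBIC)))
for n in C4: print(n,SX[n],rect(K,"injector_%s_mid"%n,"wrist",38.5))
E
```

```text
gripped 40.2 [532.9 325.4   3.7] w 22.6 F 72.2 [-0.4  0.   3.8]
lifted 41.5 [531.8 324.9  99.3] w 22.8 F 71.3 [ 0.2 -0.2 -4. ]
over 45.6 [ 581.1 -172.9  149.9] w 22.9 F 71.3 [ 0.1 -0.8 -3.7]
down 47.5 [ 581.2 -173.7   29.6] w 22.9 F 72.0 [-3.7 -0.   2.5]
released 48.0 [ 581.6 -173.9   29.4] w 55.9 F 0.0 [ 0.6 -0.1 -0.3]
end 49.5 [ 598.6 -130.6  227.6] w 56.2 F 0.0 [-0.1 -0.2 -0.1]
True
red [582.48173524 -23.7       ] [(0.67, array([580.6, -22.3]), array([ 25.3, 188.6]), 'axis', np.float32(179.4), 'ext', array([165., 182.,  30., 152.]))]
blue [ 580.51826476 -248.7       ] [(0.7, array([ 569.4, -252.9]), array([ 36.2, 199.1]), 'axis', np.float32(179.3), 'ext', array([360., 188.,  36., 164.]))]
yellow [581.82724508 -98.7       ] [(0.75, array([575.4, -97.9]), array([ 25.5, 206.1]), 'axis', np.float32(179.4), 'ext', array([229., 185.,  28., 164.]))]
green [ 581.17275492 -173.7       ] [(0.76, array([ 574.1, -172.5]), array([ 26.6, 201.4]), 'axis', np.float32(179.9), 'ext', array([290., 188.,  22., 160.])), (0.49, array([ 582.4, -245.3]), array([ 57.2, 121.6]), 'axis', np.float32(-178.6), 'ext', array([356., 184.,  54., 104.]))]
```

View pics/w5b.png

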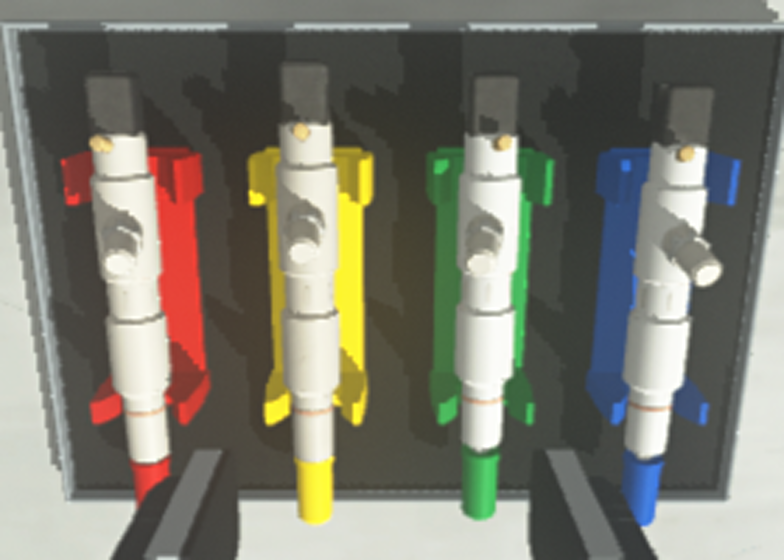

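All four sit in both notches and along-seat offsets are under about 6 mm. However, compared with the expected perspective, the red stub (crop 118,262), and slightly the green one (480,262), look rolled about the axis. I'll look at each from straight overhead.

```bash
cat >> h.py <<'E'
def over(names,fn):
    t=[]
    for n in names:
        p=SX[n]; goto([p[0]-20,p[1],190],O); wait(.3); o=get_obs(); im=get_image("wrist"); K=cam("wrist",o)
        k,R,C=K; c=R.T@(np.array([p[0]+20,p[1],38.5])-C); u,v=int(k["cx"]+k["fx"]*c[0]/c[2]),int(k["cy"]+k["fy"]*c[1]/c[2])
        print(n,"crop origin",u-40,v-75,"cam",C.round(1)); t.append(cv2.resize(np.ascontiguousarray(im[v-75:v+75,u-40:u+40,::-1]),None,fx=2.45,fy=2.45*1.6,interpolation=cv2.INTER_CUBIC) if 0 else cv2.resize(im[v-75:v+75,u-40:u+40,::-1],None,fx=2.45,fy=2.45,interpolation=cv2.INTER_CUBIC))
    cv2.imwrite(f"pics/{fn}.png",np.hstack(t)); st("view")
E
python3 -c "
from h import *
over(['red','yellow','green','blue'],'r1')"
```

```text
red crop origin 215 67 cam [642.6 -25.  333.6]
yellow crop origin 217 66 cam [641.3 -97.9 332.8]
green crop origin 218 66 cam [ 640.7 -172.7  332.8]
blue crop origin 218 66 cam [ 640.1 -247.7  332.8]
view 52.8 [ 560.6 -247.7  190. ] w 56.0 F 0.0 [-0.6 -0.2  0.5]
```

View pics/r1.png

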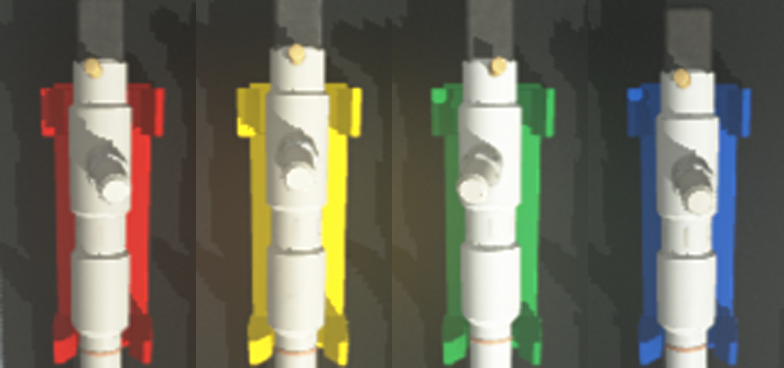

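Seen from overhead, all bodies are centred in their seats. The stub offsets give rolls of about 0.14 (red), 0 (yellow), 0.18 (green) and 0.13 rad (blue), all under 0.3. The remaining check is the along-seat position against the fork and notch features.

```bash
python3 - <<'E'
from h import *
def rows(K,x,y,pts,v0,u0):
    k,R,C=K
    for n,dx,z in pts:
        c=R.T@(np.array([x+dx,y,z])-C); print("  ",n,"row",round((k["cy"]+k["fy"]*c[1]/c[2]-v0)*2.45),end="")
    print()
pts=[("fork top",-50,50),("fork floor",-50,30),("notch top",48,41),("notch floor",48,26),("inj nut -37 (top of nut)",-37,46),("body top -37",-37,51),("y=0 top",0,51),("body +30 top",30,51),("plug+95",95,48)]
for n,C,v0 in (("red",[642.6,-25,333.6],67),("blue",[640.1,-247.7,332.8],66)):
    K=cam("wrist",dict(tcp_pos=np.zeros(3),ee_rot=[180,0,-.5])); K=(K[0],K[1],np.array(C))
    print(n); rows(K,SX[n][0],SX[n][1],pts,v0,0)
goto([SX["green"][0]-60,SX["green"][1],210],O); wait(.3)
K,im=shot("w6"); print(K[2])
cv2.imwrite("pics/w6b.png",cv2.resize(im[40:290,140:400,::-1],None,fx=2.3,fy=2.3,interpolation=cv2.INTER_CUBIC))
print("scale 2.3 origin 140,40")
K6=K
rows2=[(n,round(float((K[0]["cy"]+K[0]["fy"]*(c:=K[1].T@(np.array([SX["green"][0]+dx,SX["green"][1],z])-K[2]))[1]/c[2]-40)*2.3))) for n,dx,z in pts+[("cap -108",-108,38.5)]]
print(rows2)
E
```

```text
red
   fork top row 353   fork floor row 337   notch top row 114   notch floor row 113   inj nut -37 (top of nut) row 321   body top -37 row 325   y=0 top row 239   body +30 top row 163   plug+95 row -18
blue
   fork top row 355   fork floor row 339   notch top row 115   notch floor row 114   inj nut -37 (top of nut) row 323   body top -37 row 327   y=0 top row 240   body +30 top row 164   plug+95 row -17
[ 600.90156496 -174.64871967  352.5078023 ]
scale 2.3 origin 140,40
[('fork top', 297), ('fork floor', 288), ('notch top', 70), ('notch floor', 73), ('inj nut -37 (top of nut)', 268), ('body top -37', 270), ('y=0 top', 186), ('body +30 top', 113), ('plug+95', -60), ('cap -108', 404)]
```

View pics/w6b.png

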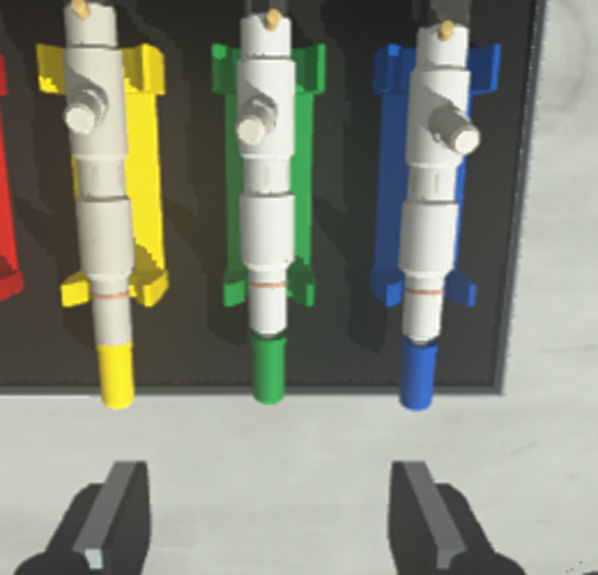

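Predicted and observed rows agree in the last view: notch 70, body shoulder about 268, cap tip 404 predicted and 402 seen. Along-seat errors are therefore only a few mm, and everything is seated, so I'll hand in.

```bash
python3 -c "
from h import *
wait(.5); print(sign_off()); st('end')"
```

```text
the job is handed in; nothing more can be done
None
the job is handed in; nothing more can be done
```

All four injectors lie on the seats of their own colour, caps in the forks and stubs up; the job is handed in at about 55 s of the 112 s, and the station gave no verdict back.

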